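# Set the macro camera's working distance with the knurled focusing wheel

## Robot

A 6-joint arm with a two-finger parallel gripper is mounted at the origin on the work surface. World frame = base frame: x ahead of the robot, y to its left, z up, the work surface at z = 0. Lengths are in m, angles in rad, forces in N, time in s.
With the tool pointing down it reaches from about 0.3 to 0.775 m from the base axis. Payload 14.6 kg.
Tool frame: the origin (TCP) lies midway between the tips of the shut fingers; the grasp point (between the pads) lies 19 mm behind it (ctrl.tcp_to_grasp is the distance from the TCP to the grasp point, in m); x points along the fingers, y is the direction in which the jaws open and shut, and the axes are right-handed (so a half turn about x gives the same grasp; the last joint's range is limited). The gripper opens to 94 mm and grips with 3 to 60 N. Pads are 16 mm wide; open, the fingers measure 119 mm over their backs; the gripper's body (75 mm by 177 mm) begins 78 mm behind the grasp point.
Start: joints at [-1.399, 0.3, 1.521, -0, 1.321, -0.067], TCP at [0.13, -0.534, 0.205] pointing down, gripper open.
Joint ranges: [-3.03, 3.03], [-0.79, 2.21], [0.23, 2.52], [-1.04, 4.18], [0, 3.07], [-2.55, 2.55]. Speed limits (rad/s): [2.22, 2.22, 2.57, 3.14, 3.14, 3.14].

## Interface

Orientations are given as [roll, pitch, yaw] about the fixed x, y, z axes, in that order (R = Rz(yaw) Ry(pitch) Rx(roll)).
In Python, from station import ctrl gives the robot as it stands.
- The arm moves only by the tool jog_arm, never from a script. Its argument "rows" is one flat list of numbers, 7 for each row, row after row: the shift along the world's x, y, z in m, then the turn, a rotation vector about the world's x, y, z in degrees, then the closure, from 0 (fully open) to 1 (shut). A call has 1 to 8 rows; each row shifts and turns the commanded pose from where the row before left it; what a row does not reach is not made up. A row lasts 1/12 s, in which the tool goes at most 41.7 mm and 7.16 degrees, less where a joint would pass 70% of its speed; a pose out of reach is approached as far as the arm can. A call with a gripper value outside its range is refused whole. The fingers move at their own pace and stop on an object; "squeeze" is the grip in N (left out, the last holds). Time passes only in rows, so rows that do not move let the fingers close. It gives the time, the measured TCP pose, the force and the opening at its end, in the units of the state.
- ctrl.get_obs(): the state, without advancing time (a new reading comes with each control period).
- ctrl.camera(name): name is "side" or "top" or "wrist"; returns (picture, depth): 420x560x3 uint8, red, green, blue; 420x560 float32, m along the optical axis (not along the pixel's ray), 0 where there is no reading.
- ctrl.camera_model(name): a dict with "K" (3x3 intrinsics, pixels), "dist" ([k1, k2, p1, p2, k3] as OpenCV has them; the pictures are not rectified), "extrinsics" (4x4, takes a point from camera to world coordinates). Camera axes: x right, y down, z forward; pixel columns grow to the right and rows downward; lengths in m; the calibration is good to about 2 mm. A picture is of the moment at which its call begins: read the wrist's pose just before it. camera_model takes no time and is no camera call; for the wrist camera it gives the pose at the moment of the call.
- ctrl.hand_in(): hands the job in, once; it reports no verdict.
The state is a dict: "time_s": time; "qpos": joint angles; "joint_vel": joint speeds; "tau": joint torques, N m; "ee_pos": TCP position; "eef_rot": TCP orientation; "force": force on the tool from outside, world axes, zero at the start; "moment": the same for the moment, N m; "grip_width": finger opening in m.
Only numpy, scipy, OpenCV 4.12 (cv2) and the standard library are available. Lean on these libraries where they do the work, as an engineer would, in place of code of your own. Each camera call takes 0.05 s, during which the arm holds its last target.

## Task

Set the working distance for the close-up shot: with a fingertip on top of the knurled wheel at the side of the focusing slide, roll the wheel so that the camera creeps forward until the gap between the brass pointer and the clip marker on the scale is closed, the pointer standing level with the marker's arrow. Work by the wheel alone: do not push the camera or its carriage, leave the sample, lens cap, battery and flask where they are, and take your hand away when it is set.

Things in the scene. Friction and masses are not known exactly. Their poses are not given: they have to be found in the camera images.
- focusing_slide: fixed geared focusing slide: dark base plate 230 x 132 mm, 13 mm high, bed along its x. Origin on the desk under the middle of the bed; +x is forward, where the lens looks (within 25 degrees of the robot's +x); +y is the wheel's side; z up. Carriage and camera span x -80 to +70 mm at the start, y -27 to +27 mm, up to 124 mm high; scale bar along x at y -53 to -69 mm, its top 54 mm high.
- wheel_top (a point): highest point of the knurled wheel, mid-width: 76 mm above the desk, x 0, y +73 mm in the slide's frame; it does not turn. Wheel 64 mm across, 22 mm wide (y +62 to +84 mm), 40 straight metal ribs, axle along the slide's y at 44 mm height; open on top, front, back and outer side. Beside its inner face (y +28 to +58, x -28 to +28 mm) stands the gear housing, 72 mm high, 4 mm lower than the wheel.
- wheel (a joint): turn of the wheel in rad, 0 at the start; grows as its top rolls forward (the slide's +x). It drives the carriage by rack and pinion, 8 mm forward per rad (50 mm per turn), and back likewise. It turns stiffly (about 1 to 1.5 N along the rim) and stays where it is left; a fingertip pressing with 4 N or more carries the rim along. End stops near -1.5 and 6.2 rad.
- carriage (a joint): travel of the carriage with camera and pointer in m, 0 at the start, growing forward (the slide's +x); end stops at -0.012 and 0.050.
- pointer_tip (a point): tip of the brass pointer (a 4 mm thick arm ending in a 14 mm wide, 90 degree point) that sticks out of the carriage's -y side, 57 mm above the desk; it rides forward with the carriage. At the start it is at x +20 mm, y -50 mm in the focusing slide's frame.
- marker: fixed dark steel clip marker, 14 mm wide, astride the scale bar, with a 90 degree arrow pointing to the slide's +y, at the pointer. Origin at the arrow's point, 56 mm above the desk; axes parallel to the focusing slide's. It lies 11 to 31 mm ahead (+x) of the pointer tip at the start and 2 mm beyond it in -y, so that the two points just pass one another.
- sample: loose amber glass bottle with brass cap, 34 mm across, 62 mm high, the subject of the shot, on a fixed white block 60 mm high ahead of the lens. Origin at the centre of its underside. Leave it alone.
- lens_cap: loose black lens cap, 58 mm across, 10 mm high, lying on the desk on the wheel's side. Origin at the centre of its underside. Leave it alone.
- battery: loose black camera battery, 70 x 38 x 20 mm, lying on the desk on the wheel's side. Origin at the centre of its underside. Leave it alone.
- flask: loose clear water flask with an orange cap, 66 mm across, 190 mm high, on the desk away from the slide. Origin at the centre of its underside. Leave it alone.

How it is judged:
On the way:
1. a fingertip rests on the knurled wheel, the pointer still short of the marker (contact force between the fingers and wheel above 0.3 N and x of pointer_tip in the frame of marker below -0.003 m), for 0.1 s.
At the end, for the whole second after the job is handed in: the pointer's tip stands within 3 mm of the marker's arrow, measured along the slide, the carriage is at rest, and the sample, lens cap, battery and flask are where they were (8 to 10 mm) (x of pointer_tip in the frame of marker between -0.003 and 0.003 m and velocity of joint carriage between -0.002 and 0.002 m/s and distance of sample from where it was at the start of the episode below 0.008 m and distance of each of lens_cap, battery, flask from where it was at the start of the episode below 0.01 m); the robot touches nothing.
It fails at once if the robot pushes the camera or its carriage (over 1 N) (contact force between any of the fingers, the arm and carriage above 1 N).
It fails at once if the sample, lens cap, battery or flask is moved, lifted or knocked (over 15 mm) (distance of any of sample, lens_cap, battery, flask from where it was at the start of the episode above 0.015 m).
It also fails if it takes over 64 s, if anything falls off the work surface, if the arm or the gripper's body presses on something with over 40 N, if the wrist force passes 120 N, or if a joint passes its speed limit or range.

## Working session

There is one attempt and no reset: what is moved stays moved. The work goes in short steps, Python scripts to look and compute and a tool call to move; the robot and the scene stay as the last step left them, time stands still between calls to the robot, and variables do not carry over. Pictures are saved under pics/ and viewed, and the job is handed in when it is done.

Besides the shell and the picture viewer there is one more tool, called after "Emit:" by a JSON object that holds its "api" and its "payload", one argument or row to a line. jog_arm: Moves the arm, as the interface text tells. Its arguments: {"type":"object","properties":{"rows":{"type":"array"},"squeeze":{"type":"number"}},"required":["rows"]}

```bash
ls; mkdir -p pics
python3 - <<'E'
from station import ctrl
import cv2,numpy as np
print(ctrl.get_obs())
for n in ["side","top","wrist"]:
    m=ctrl.camera_model(n)
    p,d=ctrl.camera(n)
    cv2.imwrite(f"pics/{n}0.png",p[:,:,::-1]); np.savez(f"pics/{n}0.npz",p=p,d=d,**{k:np.array(v) for k,v in m.items()})
    print(n,m)
E
```

```text
pics
{'time_s': 0.0, 'qpos': array([-1.39864594e+00,  3.00457313e-01,  1.52158875e+00,  5.68173279e-07,
        1.32070827e+00, -6.65894143e-02]), 'joint_vel': array([-8.94844294e-04,  1.41206489e-03,  5.67826635e-05, -1.87557268e-03,
        9.47401821e-04,  1.13403310e-03]), 'tau': array([ 1.16898968e-04, -5.31804264e+01, -3.52738667e+01,  7.08943186e-02,
        2.44784314e-02, -5.78338904e-05]), 'ee_pos': array([ 0.13001997, -0.53413448,  0.20489065]), 'eef_rot': array([-1.63785948,  1.56963464,  1.74247283]), 'force': array([0.09242954, 0.33343442, 0.18148671]), 'moment': array([ 0.01723558, -0.00554434,  0.03636686]), 'grip_width': 0.09395066975396447}
side {'K': array([[378.95697271,   0.        , 282.16294946],
       [  0.        , 378.95697271, 210.14166109],
       [  0.        ,   0.        ,   1.        ]]), 'dist': array([-0.05255985,  0.        ,  0.        ,  0.        ,  0.        ]), 'extrinsics': array([[-0.93554171, -0.23729386,  0.26163588,  0.39545757],
       [-0.35296359,  0.60004494, -0.71788772,  0.55191481],
       [ 0.01335706, -0.76396184, -0.64512316,  0
[... 481 characters left out ...]
       -6.17964524e-02],
       [ 3.75348625e-03, -2.04675374e-01, -9.78822713e-01,
         1.09987119e+00],
       [ 0.00000000e+00,  0.00000000e+00,  0.00000000e+00,
         1.00000000e+00]])}
wrist {'K': array([[351.02512891,   0.        , 286.41141354],
       [  0.        , 351.02512891, 211.0332345 ],
       [  0.        ,   0.        ,   1.        ]]), 'dist': array([-0.0230538,  0.       ,  0.       ,  0.       ,  0.       ]), 'extrinsics': array([[ 0.23529342, -0.94488352, -0.22766675,  0.19550083],
       [-0.97192295, -0.2291492 , -0.05344555, -0.51859249],
       [-0.00166983,  0.23384992, -0.97227127,  0.38423739],
       [ 0.        ,  0.        ,  0.        ,  1.        ]])}
```

View pics/top0.png

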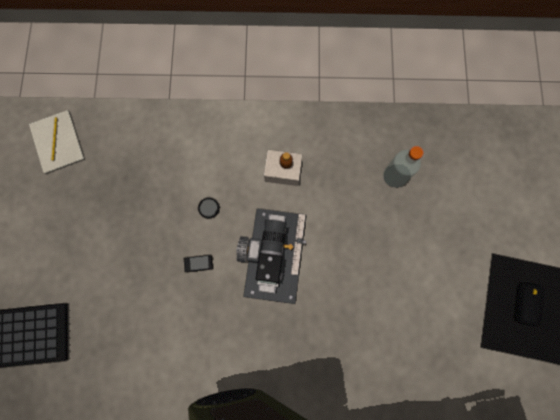

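View pics/side0.png

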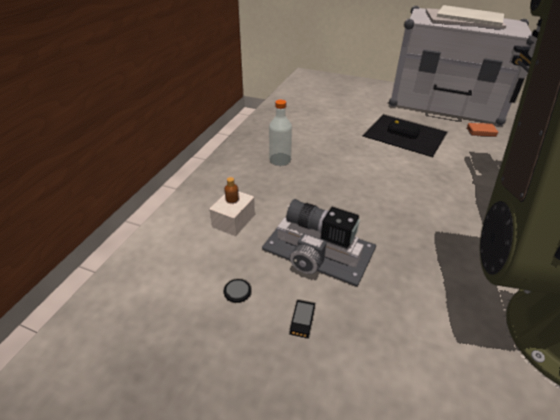

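The top view shows the slide at about (275,255), with the wheel at (243,250), the pointer at (290,246) and the marker near (303,243). I'll enlarge it.

```bash
cat > h.py <<'E'
import cv2,numpy as np
def load(n):
    return np.load(f"pics/{n}.npz")
def ray_z(m,uv,z):
    uv=np.array(uv,float).reshape(-1,1,2)
    n=cv2.undistortPoints(uv,m["K"],m["dist"]).reshape(-1,2)
    E=np.array(m["extrinsics"]);d=np.c_[n,np.ones(len(n))]@E[:3,:3].T
    o=E[:3,3]; t=(z-o[2])/d[:,2]
    return o+d*t[:,None]
def proj(m,P):
    E=np.linalg.inv(m["extrinsics"]); r=cv2.Rodrigues(E[:3,:3])[0]
    return cv2.projectPoints(np.array(P,float).reshape(-1,3),r,E[:3,3],np.array(m["K"]),np.array(m["dist"]))[0].reshape(-1,2)
E
python3 - <<'E'
from h import *
m=load("top0");p=m["p"][:,:,::-1]
c=p[200:310,180:320]; cv2.imwrite("pics/top0c.png",cv2.resize(cv2.convertScaleAbs(c,alpha=1.8),None,fx=5.4,fy=5.4,interpolation=cv2.INTER_CUBIC))
E
```

```text
(no output)
```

View pics/top0c.png

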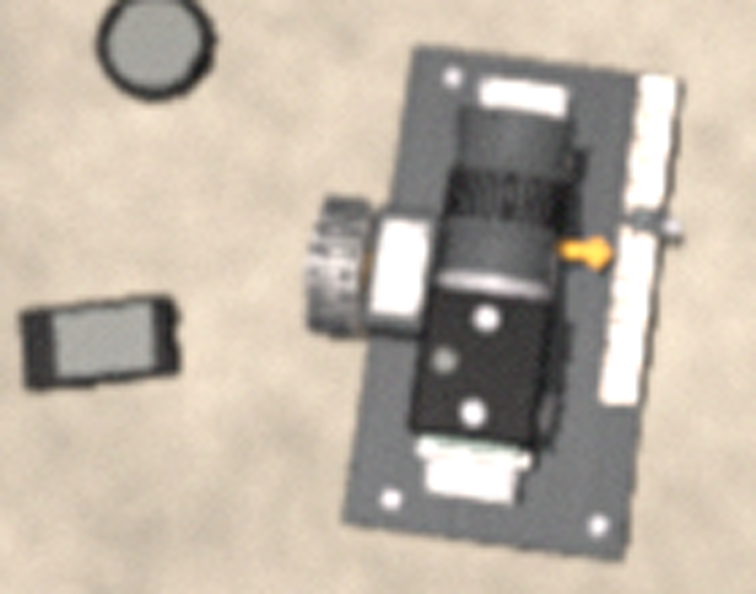

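View pics/wrist0.png

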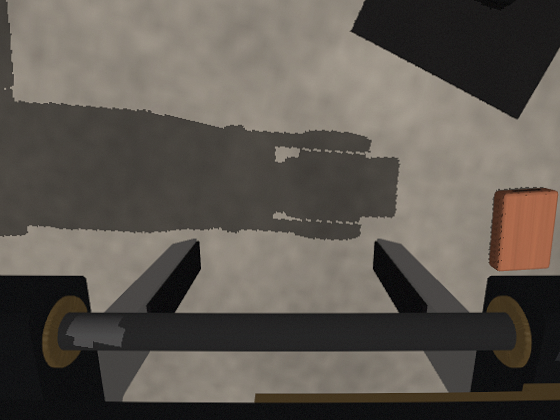

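The base plate corners in the crop are about (415,46), (684,77), (624,560) and (343,522). The pointer tip is at (612,252), and the marker arrow line is near row 218. Next I'll fit the pose.

```bash
cat >> h.py <<'E'
def crop2px(q,f=5.4,x0=180,y0=200): return (np.array(q,float)+.5)/f-.5+[x0,y0]
def fit(A,B): # A local->B world 2D rigid
    a=A-A.mean(0);b=B-B.mean(0)
    th=np.arctan2((a[:,0]*b[:,1]-a[:,1]*b[:,0]).sum(),(a*b).sum())
    R=np.array([[np.cos(th),-np.sin(th)],[np.sin(th),np.cos(th)]])
    t=B.mean(0)-R@A.mean(0); return th,R,t,(A@R.T+t-B)
E
python3 - <<'E'
from h import *
m=load("top0")
W=ray_z(m,crop2px([(415,46),(684,77),(624,560),(343,522)]),0.013)
A=np.array([[.115,.066],[.115,-.066],[-.115,-.066],[-.115,.066]])
th,R,t,e=fit(A,W[:,:2]); print(np.degrees(th),t,e*1e3)
P=ray_z(m,crop2px([(612,252),(625,218)]),0.057)[:,:2]
print("ptr,marker local",(P-t)@R)
w=R@[0,.073]+t; print("wheel_top",w)
print(crop2px([(337,265)]),proj(m,[[*w,.076]]))
# depth based check of camera wheel
d=m["d"]; print(d[245:256,238:250])
for n,px in (("cap",(156,45)),("bat",(102,342))):
    q=ray_z(m,crop2px([px]),.015)[0,:2]; print(n,q,(q-t)@R)
E
```

```text
-6.5867373294463665 [ 0.52327216 -0.04616261] [[ 2.20699338  0.97415224]
 [ 0.09158635 -0.70517235]
 [-1.19826625 -0.81502552]
 [-1.10031347  0.54604563]]
ptr,marker local [[ 0.02090815 -0.04115309]
 [ 0.03708992 -0.04505833]]
wheel_top [0.53164578 0.02635555]
[[242.         248.66666667]] [[244.86993334 247.64202509]]
[[1.0323967 1.0292344 1.0260602 1.0296904 1.0256417 1.032133  1.0271401
  1.0301272 1.0322448 1.0507486 1.0727546 1.0374113]
 [1.0300481 1.0315665 1.0310427 1.0272998 1.0318699 1.0280914 1.0255818
  1.0279323 1.0305415 1.0466651 1.0559518 1.0347031]
 [1.0295244 0.        1.0302274 1.0294023 1.0279852 1.0313222 1.0277473
  1.0265822 1.0293117 1.0526605 1.0380172 1.0337276]
 [1.0282714 1.0302482 1.0289557 1.0294789 1.0276572 1.0295827 0.
  1.0298765 1.0316769 1.0531619 1.0334091 1.0300585]
 [1.0301228 1.0262132 1.0269052 1.0271212 1.026154  1.0288242 1.0261356
  1.027782  1.0348599 1.04878   1.0374161 1.0326471]
 [1.0293282 1.0304269 1.026386  1.0282848 1.0268558 1.0298467 1.0292048
  1.0293344 1.0382098 1.0494045 1.0340222 1.0332512]
 [1.0260813 1.0231416 1.0302567 1.0246744 1.0290387 1.0272886 1.0249633
  1.0251403 1.0420091 1.0473042 1.0295463 1.0301678]
 [1.0310177 1.029274  1.0264415 1.0304024 1.0314343 1.027953  1.0291549
  1.030813  1.0444853 1.0523074 1.0311246 1.0277034]
 [1.0300319 0.        1.0283616 1.0280277 1.0303428 1.0305624 1.0284868
  1.029804  1.0504887 1.0535095 1.0294445 1.0304385]
 [1.028343  1.0324969 1.0315717 1.0322402 1.0291642 1.0298647 1.0269753
  1.0296799 1.052754  1.0328771 1.0296904 1.025844 ]
 [1.0341092 1.030104  1.0297244 1.0299424 1.0309657 1.0262177 1.0286139
  1.0321978 1.0595187 1.0320438 1.029808  1.0303357]]
cap [0.64082457 0.12942222] [0.09663565 0.18790996]
bat [0.49837549 0.1473804 ] [-0.04693311  0.18940966]
```

Emit:
{"api": "jog_arm", "payload": {
  "rows": [0.026,0.023,0,0,0,4.4,1,0.026,0.023,0,0,0,4.4,1,0.026,0.023,0,0,0,4.4,1,0.026,0.023,0,0,0,4.4,1,0.026,0.023,0,0,0,4.4,1,0.026,0.023,0,0,0,4.4,1,0.026,0.023,0,0,0,4.4,1,0.026,0.023,0,0,0,4.4,1],
  "squeeze": 20
}}

```text
time_s: 0.82
ee_pos: [0.3391, -0.349, 0.2054]
eef_rot: [-1.624, 1.571, 2.374]
force: [-0.1, -0.0, -0.4]
grip_width: 0.0442
```

Emit:
{"api": "jog_arm", "payload": {
  "rows": [0.026,0.023,0,0,0,4.4,1,0.026,0.023,0,0,0,4.4,1,0.026,0.023,0,0,0,4.4,1,0.026,0.023,0,0,0,4.4,1,0.026,0.023,0,0,0,4.4,1,0.026,0.023,0,0,0,4.4,1,0.026,0.023,0,0,0,4.4,1,0.026,0.023,0,0,0,4.4,1]
}}

```text
time_s: 1.48
ee_pos: [0.5471, -0.1649, 0.2053]
eef_rot: [-1.746, 1.57, 2.867]
force: [0.2, -0.4, 0.6]
grip_width: 0.0006
```

```bash
cat >> h.py <<'E'
def snap(n,tag,crop=None,f=1):
    from station import ctrl
    m=ctrl.camera_model(n); p,d=ctrl.camera(n)
    np.savez(f"pics/{tag}.npz",p=p,d=d,**{k:np.array(v) for k,v in m.items()})
    c=p[:,:,::-1]
    if crop: x0,y0,x1,y1=crop; c=c[y0:y1,x0:x1]
    cv2.imwrite(f"pics/{tag}.png",cv2.resize(cv2.convertScaleAbs(c,alpha=1.4),None,fx=f,fy=f,interpolation=cv2.INTER_CUBIC))
E
python3 - <<'E'
from h import *
from station import ctrl
o=ctrl.get_obs(); print({k:np.round(o[k],4) for k in o})
snap("wrist","w1",f=1.4)
E
```

```text
{'time_s': np.float64(1.4833), 'qpos': array([-0.3568,  0.3481,  1.4579, -0.    ,  1.3359, -0.2575]), 'joint_vel': array([ 0.6578,  0.4715, -0.6286, -0.0017,  0.1503, -0.2591]), 'tau': array([ -3.4394, -60.5235, -31.0668,   0.1488,  -0.247 ,   0.6227]), 'ee_pos': array([ 0.5471, -0.1649,  0.2053]), 'eef_rot': array([-1.7458,  1.5705,  2.8672]), 'force': array([ 0.2368, -0.3814,  0.6283]), 'moment': array([ 0.0054, -0.1062, -0.012 ]), 'grip_width': np.float64(0.0006)}
```

View pics/w1.png

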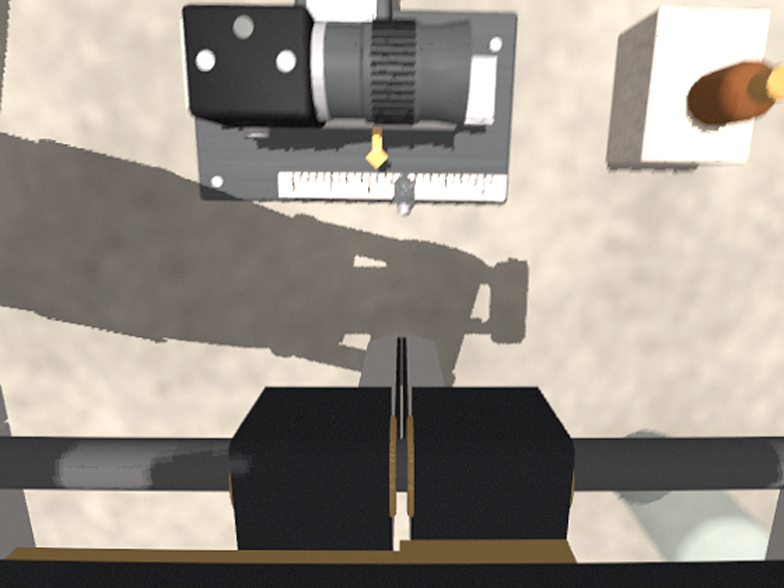

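The wrist view shows the pointer tip at about (376,168) and the marker arrow at about (402,178), with both plate edges visible. I'll retake it once settled and zoom in.

Run:
```python
from h import *
snap("wrist","w2",crop=(120,0,390,160),f=2.9)
```

```text
(no output)
```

View pics/w2.png

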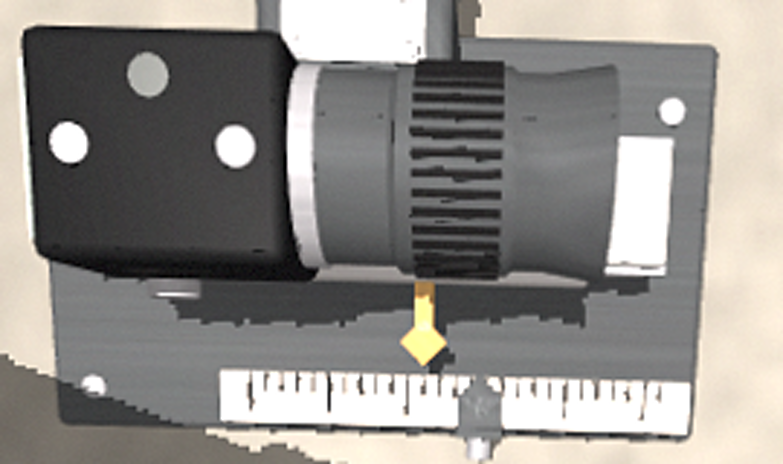

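The pointer tip is at crop (423,366) and the marker arrow at (481,373). The scale's inner edge runs from (222,369) to (690,381), and the plate's front corners are (717,46) and (690,440).

Run:
```python
from h import *
m=load("w2"); E=m["extrinsics"]; print(E[:3,3])
c=lambda q:crop2px(q,2.9,120,0)
S=ray_z(m,c([(222,369),(690,381)]),.054)[:,:2]; v=S[1]-S[0]; th=np.arctan2(v[1],v[0]); print("scale yaw",np.degrees(th),np.linalg.norm(v))
B=ray_z(m,c([(717,46),(690,440),(60,424)]),.013)[:,:2]
print("front edge yaw",np.degrees(np.arctan2(*(B[0]-B[1])[::-1]))-90,np.linalg.norm(B[0]-B[1]),"side",np.degrees(np.arctan2(*(B[1]-B[2])[::-1])),np.linalg.norm(B[1]-B[2]))
p=ray_z(m,c([(423,366)]),.058)[0,:2]; q=ray_z(m,c([(481,373)]),.057)[0,:2]
th=np.radians(-6.5);R=np.array([[np.cos(th),-np.sin(th)],[np.sin(th),np.cos(th)]])
print("gap local",R.T@(q-p))
t=p-R@[.02,-.05]; print("origin",t,"wheel",t+R@[0,.073], "plate front corners local",(B-t)@R)
m=load("top0"); 
print("proj top wheel",proj(m,[[*(t+R@[0,.073]),.076]]))
```

```text
[ 0.55593355 -0.09444759  0.38432112]
scale yaw -6.725072356832283 0.14825375840179503
front edge yaw -6.738646730300616 0.13026584181567763 side -6.764011354386951 0.22737344966666673
gap local [ 0.0181312  -0.00175232]
origin [ 0.52325234 -0.03961851] wheel [0.53151618 0.03291223] plate front corners local [[ 0.11452493  0.05648656]
 [ 0.11398235 -0.07377815]
 [-0.11338868 -0.07273045]]
proj top wheel [[242.13694029 247.65010124]]
```

```bash
cat >> h.py <<'E'
def st():
    from station import ctrl
    from scipy.spatial.transform import Rotation as Ro
    o=ctrl.get_obs(); M=Ro.from_euler('xyz',o['eef_rot']).as_matrix()
    y=M[:,1]; print(round(float(o['time_s']),2),'pos',np.round(o['ee_pos'],4),'x',np.round(M[:,0],3),'jawyaw',np.degrees(np.arctan2(y[1],y[0])),'F',np.round(o['force'],2),'q',np.round(o['qpos'],3))
E
python3 -c "
from h import *
st()"
```

```text
1.58 pos [ 0.5483 -0.1633  0.2047] x [-0.     0.001 -1.   ] jawyaw -5.524163010709913 F [ 0.05  0.16 -0.56] q [-3.540e-01  3.500e-01  1.456e+00  1.000e-03  1.336e+00 -2.570e-01]
```

Emit:
{"api": "jog_arm", "payload": {
  "rows": [-0.0036,0.028,0,0,0,-0.2,1,-0.0036,0.028,0,0,0,-0.2,1,-0.0036,0.028,0,0,0,-0.2,1,-0.0036,0.028,0,0,0,-0.2,1,-0.0036,0.028,0,0,0,-0.2,1,-0.0036,0.028,0,0,0,-0.2,1,-0.0036,0.028,0,0,0,0,1,0,0,0,0,0,0,1]
}}

```text
time_s: 2.25
ee_pos: [0.52, 0.0326, 0.2055]
eef_rot: [-2.575, 1.57, 2.015]
force: [-0.5, 0.1, 0.2]
grip_width: 0.0004
```

Emit:
{"api": "jog_arm", "payload": {
  "rows": [0,0,-0.03,0,0,0,1,0,0,-0.03,0,0,0,1,0,0,-0.03,0,0,0,1,0,0,-0.02,0,0,0,1,0,0,0,0,0,0,1,0,0,0,0,0,0,1]
}}

```text
time_s: 2.75
ee_pos: [0.5206, 0.0289, 0.0954]
eef_rot: [-1.393, 1.569, -3.089]
force: [0.3, 0.1, 1.2]
grip_width: 0.0003
```

Run:
```python
from h import *
st()
snap("wrist","w3",f=1.4)
snap("side","s3",crop=(200,150,420,310),f=3.5)
```

```text
2.75 pos [0.5206 0.0289 0.0954] x [-0.002 -0.    -1.   ] jawyaw -7.178101601924345 F [0.35 0.08 1.15] q [-0.015  0.358  1.718 -0.     1.067  0.111]
```

View pics/w3.png

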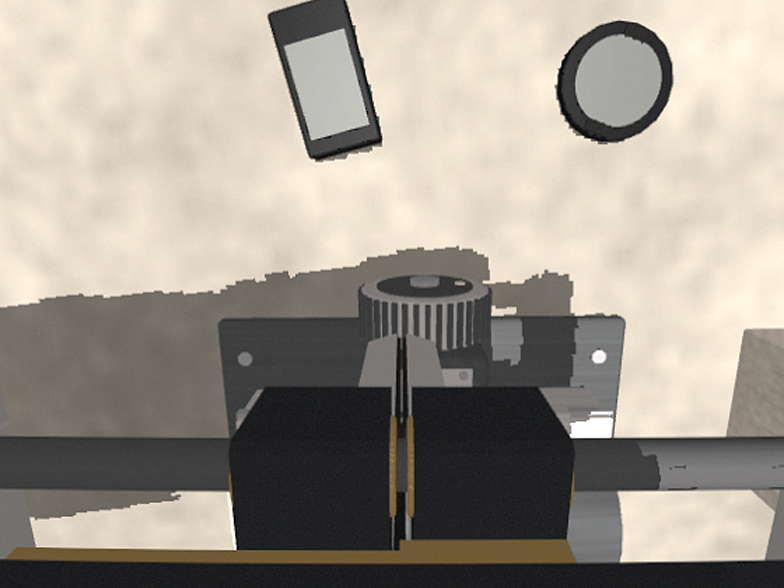

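View pics/s3.png

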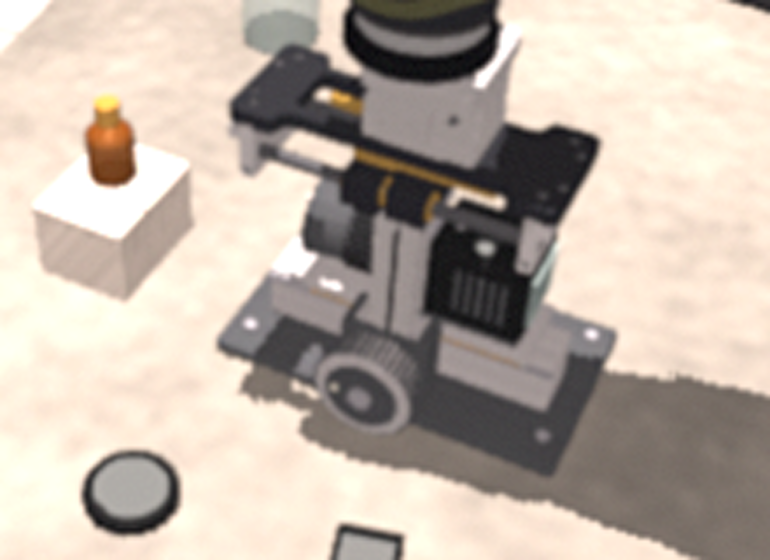

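Emit:
{"api": "jog_arm", "payload": {
  "rows": [0.001,0.003,-0.006,0,0,0,1,0.001,0.002,-0.006,0,0,0,1,0,0,-0.003,0,0,0,1,0,0,0,0,0,0,1]
}}

```text
time_s: 3.18
ee_pos: [0.5226, 0.0348, 0.0798]
eef_rot: [-1.417, 1.57, -3.112]
force: [0.1, 0.1, 0.3]
grip_width: 0.0006
```

Emit:
{"api": "jog_arm", "payload": {
  "rows": [0,0,-0.002,0,0,0,1,0,0,-0.001,0,0,0,1,0,0,0,0,0,0,1]
}}

```text
time_s: 3.43
ee_pos: [0.5228, 0.0346, 0.0773]
eef_rot: [-1.595, 1.571, 2.993]
force: [0.1, -0.4, -0.8]
grip_width: 0.0006
```

Emit:
{"api": "jog_arm", "payload": {
  "rows": [0,0,-0.001,0,0,0,1,0,0,0,0,0,0,1]
}}

```text
time_s: 3.6
ee_pos: [0.5229, 0.0346, 0.0764]
eef_rot: [-1.908, 1.571, 2.68]
force: [0.7, -0.7, -0.4]
grip_width: 0.0003
```

Emit:
{"api": "jog_arm", "payload": {
  "rows": [0,0,-0.001,0,0,0,1,0,0,0,0,0,0,1]
}}

```text
time_s: 3.77
ee_pos: [0.5229, 0.0346, 0.0753]
eef_rot: [-1.401, 1.571, -3.096]
force: [0.1, -0.3, 0.1]
grip_width: 0.0005
```

Emit:
{"api": "jog_arm", "payload": {
  "rows": [0,0,-0.001,0,0,0,1,0,0,0,0,0,0,1]
}}

```text
time_s: 3.93
ee_pos: [0.5231, 0.0346, 0.0748]
eef_rot: [1.659, 1.57, -0.036]
force: [-2.1, 0.1, 5.1]
grip_width: 0.0004
```

Emit:
{"api": "jog_arm", "payload": {
  "rows": [0,0,-0.001,0,0,0,1,0,0,0,0,0,0,1]
}}

```text
time_s: 4.1
ee_pos: [0.5235, 0.0346, 0.0746]
eef_rot: [1.678, 1.569, -0.017]
force: [-3.2, -1.8, 12.5]
grip_width: 0.0005
```

Emit:
{"api": "jog_arm", "payload": {
  "rows": [0.003,-0.00035,0,0,0,0,1,0.003,-0.00035,0,0,0,0,1,0.003,-0.00035,0,0,0,0,1]
}}

```text
time_s: 4.35
ee_pos: [0.5335, 0.0335, 0.0757]
eef_rot: [1.655, 1.567, -0.04]
force: [-1.3, -1.5, 18.7]
grip_width: 0.0005
```

Emit:
{"api": "jog_arm", "payload": {
  "rows": [0.003,-0.00035,0,0,0,0,1,0.003,-0.00035,0,0,0,0,1,0,0,0,0,0,0,1]
}}

```text
time_s: 4.6
ee_pos: [0.5398, 0.0327, 0.0752]
eef_rot: [1.651, 1.566, -0.044]
force: [3.8, -1.0, 12.6]
grip_width: 0.0004
```

Run:
```python
from h import *
st()
snap("wrist","w4",f=1.4)
snap("top","t4",crop=(210,200,330,310),f=5.4)
```

```text
4.6 pos [0.5398 0.0327 0.0752] x [ 0.005 -0.    -1.   ] jawyaw -7.123630639568911 F [ 3.79 -1.01 12.6 ] q [-0.007  0.422  1.682 -0.     1.033  0.117]
```

View pics/w4.png

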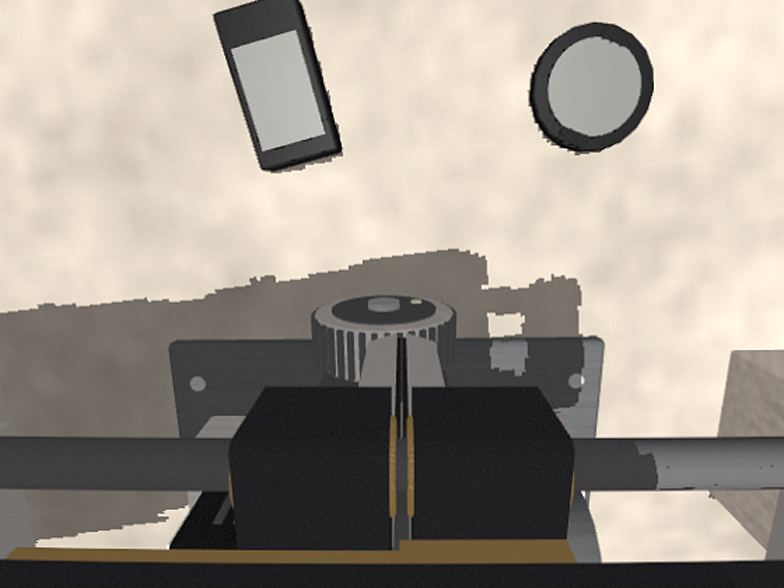

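View pics/t4.png

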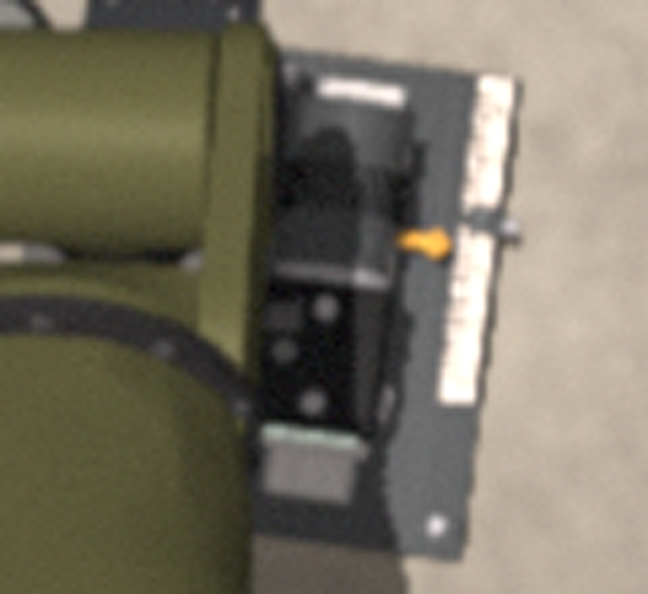

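The top camera can see the pointer while I press: the tip is now at (452,245), up from (450,252), and the wheel turns. I'll run more strokes.

Emit:
{"api": "jog_arm", "payload": {
  "rows": [0,0,0.012,0,0,0,1,-0.0085,0.001,0,0,0,0,1,-0.0085,0.001,0,0,0,0,1,0,0,0,0,0,0,1,0,0,-0.008,0,0,0,1,0,0,-0.004,0,0,0,1,0,0,0,0,0,0,1]
}}

```text
time_s: 5.28
ee_pos: [0.5213, 0.0349, 0.0742]
eef_rot: [1.729, 1.57, 0.034]
force: [-5.9, 0.2, 21.4]
grip_width: 0.0003
```

Emit:
{"api": "jog_arm", "payload": {
  "rows": [0.003,-0.00035,0,0,0,0,1,0.003,-0.00035,0,0,0,0,1,0.003,-0.00035,0,0,0,0,1,0.003,-0.00035,0,0,0,0,1,0.003,-0.00035,0,0,0,0,1,0.002,-0.0002,0,0,0,0,1,0,0,0,0,0,0,1]
}}

```text
time_s: 5.87
ee_pos: [0.5405, 0.0327, 0.0752]
eef_rot: [1.651, 1.565, -0.044]
force: [4.6, -0.6, 18.8]
grip_width: 0.0004
```

Run:
```python
from h import *
st()
snap("top","t5",crop=(210,200,330,310),f=5.4)
```

```text
5.87 pos [0.5405 0.0327 0.0752] x [ 0.006 -0.    -1.   ] jawyaw -7.1215421232640255 F [ 4.64 -0.63 18.79] q [-0.007  0.422  1.681 -0.     1.032  0.117]
```

View pics/t5.png

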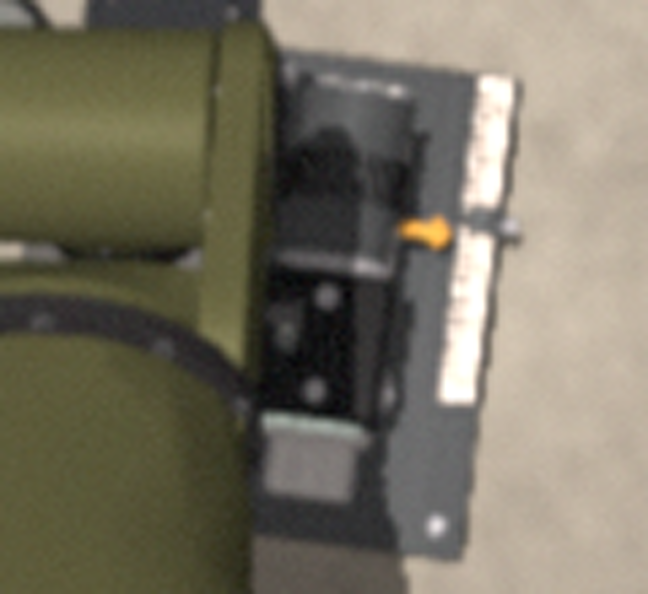

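```bash
cat >> h.py <<'E'
def trav(tag):
    c=[]
    for n in ("top0",tag):
        m=load(n); p=m["p"].astype(float)[225:265,278:305]
        w=np.clip(p[...,0]-p[...,2]-40,0,None)
        yy,xx=np.mgrid[225:265,278:305]
        c.append([(w*xx).sum()/w.sum(),(w*yy).sum()/w.sum()])
    m=load("top0"); W=ray_z(m,c,.057)[:,:2]
    th=np.radians(-6.7); return (W[1]-W[0])@[np.cos(th),np.sin(th)],c
E
python3 -c "
from h import *
print(trav('t4'),trav('t5'))"
```

```text
(np.float64(0.004302045970461634), [[np.float64(288.50265111346766), np.float64(246.16967126193)], [np.float64(288.84007438400744), np.float64(244.4518828451883)]]) (np.float64(0.009197901224884364), [[np.float64(288.50265111346766), np.float64(246.16967126193)], [np.float64(288.99274705349046), np.float64(242.4696282864914)]])
```

Travel so far is 9.2 of about 18.1 mm. I'll repeat the same stroke.

Emit:
{"api": "jog_arm", "payload": {
  "rows": [0,0,0.012,0,0,0,1,-0.0085,0.001,0,0,0,0,1,-0.0085,0.001,0,0,0,0,1,0,0,0,0,0,0,1,0,0,-0.008,0,0,0,1,0,0,-0.004,0,0,0,1,0,0,0,0,0,0,1]
}}

```text
time_s: 6.5
ee_pos: [0.5213, 0.035, 0.0743]
eef_rot: [1.717, 1.57, 0.022]
force: [-6.8, -0.3, 23.6]
grip_width: 0.0001
```

Emit:
{"api": "jog_arm", "payload": {
  "rows": [0.003,-0.00035,0,0,0,0,1,0.003,-0.00035,0,0,0,0,1,0.003,-0.00035,0,0,0,0,1,0.003,-0.00035,0,0,0,0,1,0.003,-0.00035,0,0,0,0,1,0.002,-0.0002,0,0,0,0,1,0,0,0,0,0,0,1]
}}

```text
time_s: 7.08
ee_pos: [0.5405, 0.0327, 0.0752]
eef_rot: [1.654, 1.564, -0.041]
force: [3.9, -2.2, 20.2]
grip_width: 0.0005
```

Emit:
{"api": "jog_arm", "payload": {
  "rows": [0,0,0.012,0,0,0,1,-0.0085,0.001,0,0,0,0,1,-0.0085,0.001,0,0,0,0,1,0,0,0,0,0,0,1]
}}

```text
time_s: 7.42
ee_pos: [0.5188, 0.0352, 0.0844]
eef_rot: [-1.455, 1.568, 3.133]
force: [-0.4, -0.2, -0.2]
grip_width: 0.0004
```

Run:
```python
from h import *
st()
snap("top","t6",crop=(210,200,330,310),f=5.4)
print(trav('t6'))
```

```text
7.42 pos [0.5188 0.0352 0.0844] x [-0.002  0.    -1.   ] jawyaw -7.100966720852639 F [-0.44 -0.17 -0.17] q [-0.003  0.371  1.729  0.     1.043  0.121]
(np.float64(0.014145011363137614), [[np.float64(288.50265111346766), np.float64(246.16967126193)], [np.float64(289.34882606612365), np.float64(240.4973646382367)]])
```

View pics/t6.png

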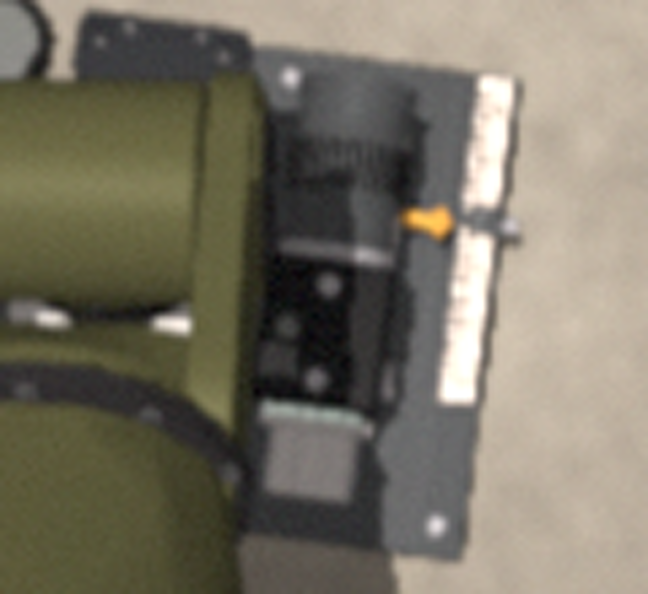

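About 3.5–4 mm remain, so this stroke is shorter. Then I'll lift and look.

Emit:
{"api": "jog_arm", "payload": {
  "rows": [0,0,-0.008,0,0,0,1,0,0,-0.004,0,0,0,1,0,0,0,0,0,0,1,0.003,-0.00035,0,0,0,0,1,0.003,-0.00035,0,0,0,0,1,0.003,-0.00035,0,0,0,0,1,0.003,-0.00035,0,0,0,0,1,0,0,0,0,0,0,1]
}}

```text
time_s: 8.13
ee_pos: [0.5356, 0.0333, 0.0756]
eef_rot: [1.657, 1.564, -0.039]
force: [1.8, -2.2, 23.4]
grip_width: 0.0002
```

Emit:
{"api": "jog_arm", "payload": {
  "rows": [0,0,0.01,0,0,0,1,0,0,0.03,0,0,0,1,0,0,0.04,0,0,0,1,0,0,0.04,0,0,0,1,0,0,0,0,0,0,1]
}}

```text
time_s: 8.55
ee_pos: [0.5354, 0.0336, 0.2002]
eef_rot: [1.691, 1.561, -0.004]
force: [0.4, 0.5, 0.2]
grip_width: 0.0004
```

Emit:
{"api": "jog_arm", "payload": {
  "rows": [0.0036,-0.028,0,0,0,0,1,0.0036,-0.028,0,0,0,0,1,0.0036,-0.028,0,0,0,0,1,0.0036,-0.028,0,0,0,0,1,0.0036,-0.028,0,0,0,0,1,0.0036,-0.028,0,0,0,0,1,0,-0.028,0,0,0,0,1,0,0,0,0,0,0,1]
}}

```text
time_s: 9.22
ee_pos: [0.5541, -0.1664, 0.192]
eef_rot: [-1.292, 1.569, -2.99]
force: [0.3, -0.2, -0.8]
grip_width: 0.0002
```

Run:
```python
from h import *
st()
snap("top","t7",crop=(210,200,330,310),f=5.4)
print(trav('t7'))
snap("wrist","w7",crop=(180,80,320,170),f=5.6)
```

```text
9.22 pos [ 0.5541 -0.1664  0.192 ] x [-0.001 -0.    -1.   ] jawyaw -7.30691269049287 F [ 0.27 -0.19 -0.84] q [-3.550e-01  3.750e-01  1.453e+00 -1.000e-03  1.315e+00 -2.270e-01]
(np.float64(0.017375398026755105), [[np.float64(288.50265111346766), np.float64(246.16967126193)], [np.float64(289.5486435921422), np.float64(239.20720299345183)]])
```

View pics/w7.png

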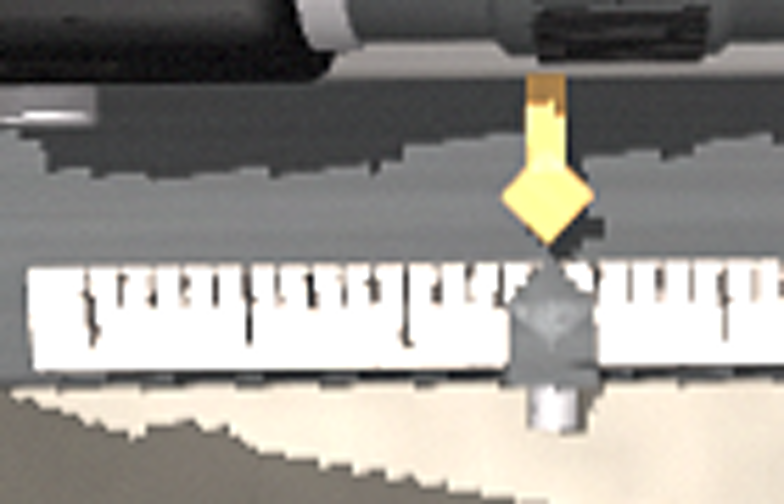

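The pointer tip at (548,245) stands almost exactly opposite the arrow at (551,258).

Run:
```python
from h import *
m=load("w7"); c=lambda q:crop2px(q,5.6,180,80)
p=ray_z(m,c([(548,245),(548,197)]),.058)[:,:2]; q=ray_z(m,c([(551,258),(553,330)]),.057)[:,:2]
th=np.radians(-6.73);R=np.array([[np.cos(th),-np.sin(th)],[np.sin(th),np.cos(th)]])
print((q-p[0])@R,(q-p[1])@R)
# other objects in top view
a=cv2.cvtColor(load("top0")["p"],cv2.COLOR_RGB2GRAY).astype(int);b=cv2.cvtColor(load("t7")["p"],cv2.COLOR_RGB2GRAY).astype(int)
for n,(x0,y0,x1,y1) in dict(cap=(195,195,222,222),bat=(180,250,218,276),flask=(380,140,430,190),sample=(262,148,305,188)).items():
    w=cv2.phaseCorrelate(a[y0:y1,x0:x1].astype(np.float32),b[y0:y1,x0:x1].astype(np.float32)); print(n,w)
```

```text
[[ 0.00040813 -0.00196311]
 [ 0.00054231 -0.01296472]] [[ 0.00028859 -0.00915823]
 [ 0.00042276 -0.02015984]]
cap ((0.6624362597792963, 0.38157514693759964), 0.9130330576327602)
bat ((-0.054921064881678916, 0.5188839157632454), 0.967537295597571)
flask ((-0.11898439534558136, 0.03375978537942004), 0.9464885669708252)
sample ((0.513621706150218, -0.046075957546584334), 0.9084767036967807)
```

```bash
python3 -c "
from station import ctrl
print(ctrl.hand_in())"
```

```text
the job is handed in; nothing more can be done
None
```

The pointer now stands level with the marker's arrow. In the last wrist picture it is about 0.4 mm short, against the 3 mm allowed. I rolled the wheel forward in four strokes with the closed fingertips on top, pressing with about 12–24 N. Then I lifted the hand clear and handed the job in at about 9 s.

- **Gap:** the wrist camera measured 18.1 mm at the start and 0.4 mm at the end. The top camera put the carriage travel at 17.4 mm, which would leave 0.7 mm, so the two agree within their accuracy.
- **Loose items:** comparing top-camera pictures from before and after, the sample, lens cap, battery and flask shifted by less than 1 pixel (about 2 mm). I read that as measurement noise.
- **Contact:** the hand did not appear to touch the camera or its carriage. The force reading after lifting was near zero.
- **Not what I assumed:** I took the base plate as centred on the slide's y axis, but it sits about 8 mm off. I located the wheel from the pointer and scale instead.

No check failed.

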